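# Weigh the camping pot on the hand scale

### The job

Weigh the lidded steel pot for the packing list: take the spring scale that is clamped to its bail by the wooden handle, lift until the pot itself hangs a few centimetres clear of the counter, and hold it still there for about two seconds. Then lower it, upright, onto the middle of the round cork mat (not the square one), so that it stands wholly on the mat before you let go. Leave the cup, the bowl and the butter dish alone.

Things in the scene. Friction and masses are not known exactly. Their poses are not given: they have to be found in the camera images.
- scale_handle (a point): Centre of the scale's wooden bar handle: level bar 90 mm long (y axis), 22 wide (x), 28 high, straight above the pot's centre, 204 mm above its underside with slack spring. Below it a 14 mm thick neck, 14 high, then an aluminium tube 32 mm across, 50 high. The tube slides up on a stem clamped rigidly to the pot's bail: scale and pot never part or swing, and stand upright alone.
- pot_base (a point): Centre of the underside of the lidded steel pot, 100 mm diameter at the lid (96 mm body) and 76 mm high, with a thin steel bail arching to 116 mm above the underside. z axis up, y axis along the bail and along the scale's handle. With the scale it weighs 0.5 to 0.9 kg; it stands on the counter (height 0) at the start.
- scale_spring (a joint): Extension of the scale's spring in m: 0 slack (pot standing, handle resting), growing as the handle is pulled up from the pot; 220 N/m, end stop at 0.05. The hanging pot draws it out by 18 to 37 mm, so the handle must rise that far before the pot leaves the counter.
- round_mat_top (a point): Centre of the top face of the round cork mat, 140 mm diameter, 6 mm thick, fixed on the counter; the pot goes here.
- square_mat_top (a point): Centre of the top face of the square cork mat, 130 x 130 mm, 6 mm thick, fixed on the counter; not to be used.
- cup: Bystander: steel camping cup, 80 mm diameter, 75 mm high, with a side handle; origin at the centre of its underside.
- bowl: Bystander: white melamine bowl, 124 mm diameter, 52 mm high; origin at the centre of its underside.
- butter_dish: Bystander: wooden butter dish 85 x 120 mm with a glass lid and wooden knob, 70 mm high; origin at the centre of its underside.
Mind the look-alikes: they are no part of the job. Leave any green or yellow look-alike of the part that bears scale_handle alone.

How it is judged:
By the outcome, as a careful person would: the job done as asked, in the order asked, and still so for the second after the job is handed in, with the robot touching nothing.
It also fails if it takes over 51 s, if anything falls off the work surface, if the arm or the gripper's body presses on something with over 40 N, if the wrist force passes 120 N, or if a joint passes its speed limit or range.

### The arm

A 6-joint arm with a two-finger parallel gripper is mounted at the origin on the work surface. World frame = base frame: x ahead of the robot, y to its left, z up, the work surface at z = 0. Lengths are in mm, angles in rad, forces in N, time in s.
With the tool pointing down it reaches from about 325 to 925 mm from the base axis. Payload 3.1 kg.
Tool frame: the origin (TCP) lies between the finger pads; the fingertips stand ahead of it and the grasp point (between the pads) lies 5 mm behind it (bot.tip_reach is the x of the fingertips in the tool frame, in mm); x points along the fingers, y is the direction in which the jaws open and shut, and the axes are right-handed (so a half turn about x gives the same grasp; the last joint's range is limited). The gripper opens to 85 mm and grips with 20 to 120 N. Pads are 22 mm wide; open, the fingers measure 114 mm over their backs; the gripper's body (76 mm by 85 mm) begins 54 mm behind the grasp point. The pads swing forward as they close: fully open they stand 13 mm farther back than shut.
Start: joints at [-1.293, 0.217, 1.613, -0, 1.311, -0.112], TCP at [237.524, -578.119, 205.6] pointing down, gripper open.
Joint ranges: [-2.75, 2.75], [-0.78, 2.1], [0.31, 2.55], [-1.13, 4.27], [0.13, 2.63], [-2.58, 2.58]. Speed limits (rad/s): [2.79, 2.79, 3.14, 3.14, 3.14, 3.14].

### API

Orientations are given as a rotation vector (axis times angle).
In Python, from station import bot gives the robot as it stands. The module is installed in compiled form; this text tells all that it offers.
- The arm moves only by the tool servo_tool, never from a script. Its argument "motion" is a list of rows, each a list of 5 numbers: the shift along the tool's x, y, z in mm, then the turn about the tool's x in degrees, then the finger opening in mm, from 0 to 85.4. A call has 1 to 20 rows; each row shifts and turns the pose as measured when the row begins, along the tool's axes as they then stand; what a row does not reach is not made up. A row lasts 1/8 s, in which the tool goes at most 62.5 mm and 10.7 degrees, less where a joint would pass 70% of its speed; a pose out of reach is approached as far as the arm can. A call with a gripper value outside its range is refused whole. The fingers move at their own pace and stop on an object; "squeeze" is the grip in N (left out, the last holds). Time passes only in rows, so rows that do not move let the fingers close. It gives the time, the measured TCP pose, the force and the opening at its end, in the units of the state.
- bot.state(): the state, without advancing time (a new reading comes with each control period).
- bot.capture(name): name is "scene" or "top" or "wrist"; returns a dict with "color" (420x560x3 uint8, red, green, blue), "depth" (420x560 float32, mm along the optical axis (not along the pixel's ray), 0 where there is no reading), "intrinsics" (3x3 intrinsics, pixels), "rvec" (rotation vector, rad) and "tvec" (3), from world to camera coordinates, as OpenCV has them; the wrist camera has in their place "mount" (4x4, takes a point from camera to tool coordinates, whose origin is the TCP and whose axes are the tool frame's). Camera axes: x right, y down, z forward; pixel columns grow to the right and rows downward; lengths in mm; the calibration is good to about 2 mm. A picture is of the moment at which its call begins: read the wrist's pose just before it.
- bot.finish_job(): hands the job in, once; it reports no verdict.
The state is a dict: "time_s": time; "joint_pos": joint angles; "joint_velocities": joint speeds; "tau": joint torques, N m; "position": TCP position; "tool_rot": TCP orientation; "ft_force": force on the tool from outside, world axes, zero at the start; "torque": the same for the moment, N m; "width": finger opening in mm.
Only numpy, scipy, OpenCV 4.12 (cv2) and the standard library are available. Lean on these libraries where they do the work, as an engineer would, in place of code of your own. Each camera call takes 0.05 s, during which the arm holds its last target.

## Working session

There is one attempt and no reset: what is moved stays moved. The work goes in short steps, Python scripts to look and compute and a tool call to move; the robot and the scene stay as the last step left them, time stands still between calls to the robot, and variables do not carry over. Pictures are saved under pics/ and viewed, and the job is handed in when it is done.

Besides the shell and the picture viewer there is one more tool, called after "Call:" as a command line: name --pt "numbers of a row" for each row, then --argument value for the rest. servo_tool: Moves the arm, as the interface text tells. Its arguments: {"type":"object","properties":{"motion":{"type":"array","items":{"type":"array","items":{"type":"number"}}},"squeeze":{"type":"number"}},"required":["motion"]}

```bash
mkdir -p pics
cat > h.py <<'E'
import numpy as np, cv2, json, pickle
from station import bot
def cap(n,tag):
    st=bot.state(); c=bot.capture(n); c['st']=st
    pickle.dump(c,open(f'pics/{tag}.pkl','wb'))
    cv2.imwrite(f'pics/{tag}.png',c['color'][:,:,::-1]); return c
def ext(c):
    if 'mount' in c:
        T=np.eye(4);T[:3,:3]=cv2.Rodrigues(np.array(c['st']['tool_rot'],float))[0];T[:3,3]=c['st']['position']
        return T@np.array(c['mount'])
    M=np.eye(4);M[:3,:3]=cv2.Rodrigues(np.array(c['rvec'],float))[0];M[:3,3]=np.ravel(c['tvec']);return np.linalg.inv(M)
def ray(c,u,v):
    T=ext(c);d=T[:3,:3]@np.linalg.inv(c['intrinsics'])@[u,v,1];return T[:3,3],d
def onz(c,u,v,z):
    o,d=ray(c,u,v);return o+d*(z-o[2])/d[2]
def dp(c,u,v):
    o,d=ray(c,u,v);return o+d*c['depth'][int(v),int(u)]
def tri(a,p,b,q):
    o1,d1=ray(a,*p);o2,d2=ray(b,*q)
    s=np.linalg.lstsq(np.c_[d1,-d2],o2-o1,rcond=None)[0]
    x,y=o1+s[0]*d1,o2+s[1]*d2;return (x+y)/2,np.linalg.norm(x-y)
def load(t): return pickle.load(open(f'pics/{t}.pkl','rb'))
E
python3 - <<'E'
from h import *
for n in('scene','top','wrist'): c=cap(n,n+'0'); print(n,ext(c).round(2).tolist(),c['intrinsics'][0][0])
print(bot.state(), bot.tip_reach)
E
```

```text
scene [[-0.56, 0.71, -0.42, 1109.35], [0.83, 0.49, -0.27, 299.65], [0.01, -0.5, -0.86, 1322.03], [0.0, 0.0, 0.0, 1.0]] 455.21483138689644
top [[-0.0, -0.99, 0.12, 408.02], [-1.0, 0.01, 0.01, -87.8], [-0.01, -0.12, -0.99, 1377.93], [0.0, 0.0, 0.0, 1.0]] 412.4655832494601
wrist [[0.38, -0.88, -0.27, 306.39], [-0.93, -0.36, -0.11, -549.68], [-0.0, 0.3, -0.96, 372.65], [0.0, 0.0, 0.0, 1.0]] 319.1978669952731
{'time_s': 0.15, 'joint_pos': array([-1.29318663e+00,  2.17585770e-01,  1.61458246e+00, -3.36558605e-05,
        1.31133258e+00, -1.12185486e-01]), 'joint_velocities': array([ 0.00071452, -0.0028897 , -0.00457274, -0.00178747,  0.0003873 ,
        0.00055059]), 'tau': array([ 5.85153048e-04, -3.97446406e+01, -3.04417634e+01, -2.16933763e-04,
        5.76315695e-03,  4.57777091e-06]), 'position': array([ 237.32852973, -577.44325297,  204.55643739]), 'tool_rot': array([ 2.00826124,  0.39842883, -2.00865033]), 'ft_force': array([-0.98001207, -0.12292378, -0.59308578]), 'torque': array([-0.02903929, -0.00453258,  0.03206901]), 'width': 85.52117689404301} 14.0
```

View pics/scene0.png

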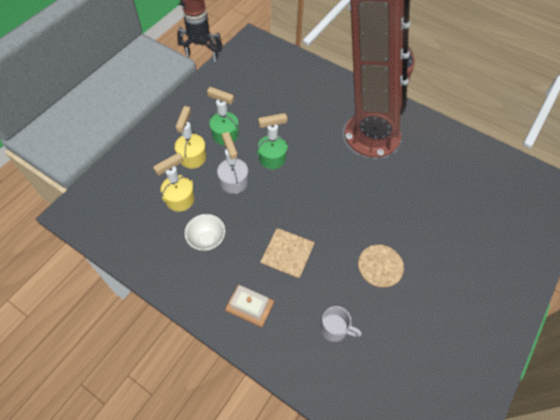

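View pics/top0.png

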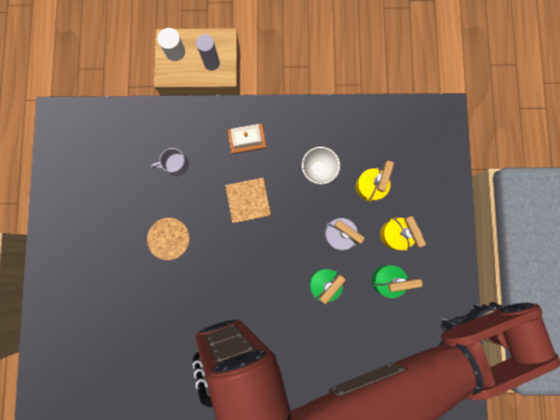

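View pics/wrist0.png

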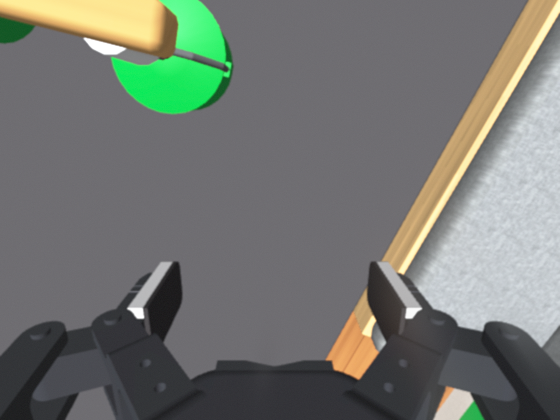

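Five potential targets carry a scale. In the top view there are greens at (327,286) and (392,282), yellows at (374,184) and (399,234), and one steel-grey pot at (341,234). In the scene view the grey pot is at (233,176) with its handle at (229,146). Only the grey one fits "steel pot". The round mat is at top (168,239), scene (381,266). I'll enlarge the grey pot to confirm.

Run:
```python
from h import *
s=load('scene0');t=load('top0')
a=s['color'][95:215,150:310,::-1];b=t['color'][170:290,280:440,::-1]
cv2.imwrite('pics/crop0.png',np.vstack([cv2.resize(a,None,fx=2.5,fy=2.5,interpolation=2),cv2.resize(b,None,fx=2.5,fy=2.5,interpolation=2)]))
def blobs(c,lo,hi,box):
    h=cv2.cvtColor(c['color'],cv2.COLOR_RGB2HSV);m=cv2.inRange(h,lo,hi)
    z=np.zeros_like(m);u0,v0,u1,v1=box;z[v0:v1,u0:u1]=m[v0:v1,u0:u1]
    n,l,st,ce=cv2.connectedComponentsWithStats(z);
    return [(st[i].tolist(),ce[i].round(1)) for i in range(1,n) if st[i][4]>15]
for c,box,nm in((s,(210,125,255,200),'s'),(t,(320,210,368,255),'t')):
    print(nm,blobs(c,(8,70,90),(25,255,255),box),blobs(c,(110,5,90),(150,60,255),box))
for c,box,nm in((s,(340,230,420,300),'s'),(t,(135,205,205,275),'t')):
    print(nm,blobs(c,(8,50,60),(25,255,255),box))
```

```text
s [([223, 133, 14, 25, 183], array([229.5, 145. ]))] [([244, 154, 10, 6, 17], array([248.4, 156.1])), ([213, 157, 41, 39, 957], array([232.5, 176.1]))]
t [([335, 221, 30, 23, 262], array([349.9, 232. ]))] [([324, 217, 35, 34, 673], array([339.1, 235. ]))]
s [([358, 244, 46, 44, 1563], array([380.6, 265.5]))]
t [([146, 217, 44, 44, 1493], array([167.8, 238.5]))]
```

View pics/crop0.png

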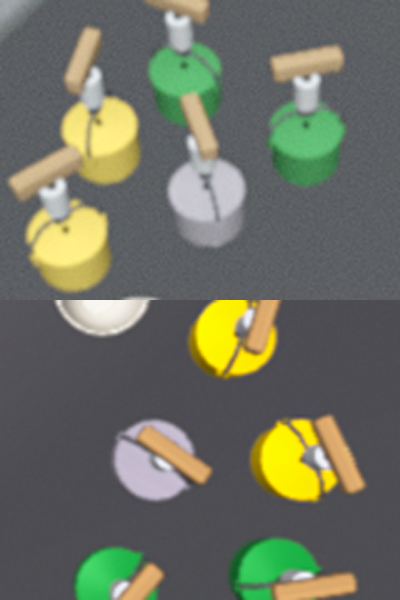

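The crop shows the grey pot in the centre of both views, with a wooden bar handle, a tube and a bail. The four around it are green or yellow, so the grey one is the target.

Run:
```python
from h import *
s=load('scene0');t=load('top0')
X,e=tri(s,(229.5,145),t,(349.9,232)); print('handle',X.round(1),e)
M,e=tri(s,(380.6,265.5),t,(167.8,238.5)); print('mat',M.round(1),e, onz(s,380.6,265.5,6),onz(t,167.8,238.5,6))
for c,box in((s,(210,125,255,200)),(t,(320,210,368,255))):
    h=cv2.cvtColor(c['color'],cv2.COLOR_RGB2HSV);m=cv2.inRange(h,(8,70,90),(25,255,255))
    u0,v0,u1,v1=box
    z=np.zeros_like(m);z[v0:v1,u0:u1]=m[v0:v1,u0:u1]
    v,u=np.nonzero(z);P=np.array([onz(c,a,b,X[2]+8)[:2] for a,b in zip(u,v)]);
    w,V=np.linalg.eigh(np.cov(P.T));print(P.mean(0),np.degrees(np.arctan2(V[1,1],V[0,1])),np.sqrt(w*12))
# pot lid centre by top hits
print('lid top',onz(t,341,234,76),onz(s,232.5,172,76))
for n,p in dict(y1=(374,184),y2=(399,234),g1=(327,286),g2=(392,282),bowl=(321,165),cup=(173,160),sq=(248,200),butter=(246,138)).items():print(n,onz(t,*p,60)[:2].round())
print('bot yaw', cv2.Rodrigues(bot.state()['tool_rot'])[0].round(3))
```

```text
handle [ 460.2 -295.1  209. ] 5.021355004700452
mat [451.3 271.5   7.1] 2.3657240067743532 [450.12175216 272.54211332   6.        ] [451.88637149 270.73754582   6.        ]
[ 463.68414569 -288.61542032] 54.37859613142267 [21.9678416  96.00662785]
[ 461.10014566 -295.76682108] 54.73892219100935 [22.75264788 90.86608907]
lid top [ 461.37713805 -293.04261319   76.        ] [ 465.89129193 -287.3172326    76.        ]
y1 [ 622. -406.]
y2 [ 461. -479.]
g1 [ 300. -248.]
g2 [ 311. -451.]
bowl [ 686. -236.]
cup [706. 247.]
sq [573.   1.]
butter [778.   8.]
bot yaw [[-0.001  0.38  -0.925]
 [ 0.002 -0.925 -0.38 ]
 [-1.    -0.002 -0.   ]]
```

Call:
servo_tool --pt "-33 0 0 -8 85" --pt "-33 0 0 -8 85" --pt "-33 0 0 -8 85" --pt "-33 0 0 -8 85"

```text
time_s: 0.65
position: [236.4, -574.2, 332.2]
tool_rot: [1.647, 0.877, -1.64]
ft_force: [-0.1, 0.4, -0.6]
width: 85.2
```

```bash
cat >> h.py <<'E'
def go(x,y,z,ang):
    s=bot.state();R=cv2.Rodrigues(s['tool_rot'])[0]
    print('pos',s['position'].round(1),'x',R[:,0].round(3),'yang',np.degrees(np.arctan2(R[1,1],R[0,1])).round(1),'shift',(R.T@(np.array([x,y,z])-s['position'])).round(1),'dyaw',ang,'t',s['time_s'],'F',s['ft_force'].round(1),'w',round(s['width'],1))
E
python3 -c "
from h import *
go(461,-294,320,0)"
```

```text
pos [ 236.4 -574.2  332.2] x [-0.005  0.016 -1.   ] yang -34.6 shift [  15.7   25.7 -358.1] dyaw 0 t 0.65 F [-0.1  0.4 -0.6] w 85.2
```

Call:
servo_tool --pt "0 3 -40 0 85" --pt "0 3 -45 0 85" --pt "0 3 -45 0 85" --pt "0 3 -45 0 85" --pt "0 3 -45 0 85" --pt "0 3 -45 0 85" --pt "0 3 -45 0 85" --pt "0 3 -20 0 85" --pt "0 0 0 0 85"

```text
time_s: 1.78
position: [448.9, -309.5, 335.5]
tool_rot: [1.645, 0.873, -1.641]
ft_force: [-0.3, 0.4, 0.7]
width: 85.0
```

```bash
python3 -c "
from h import *
cap('wrist','w1')
go(461,-294,320,0)"
```

```text
pos [ 448.4 -310.1  335.4] x [-0.004  0.012 -1.   ] yang -34.7 shift [ 15.5   1.3 -20.3] dyaw 0 t 1.825 F [-0.4  0.5 -0.7] w 85.1
```

View pics/w1.png

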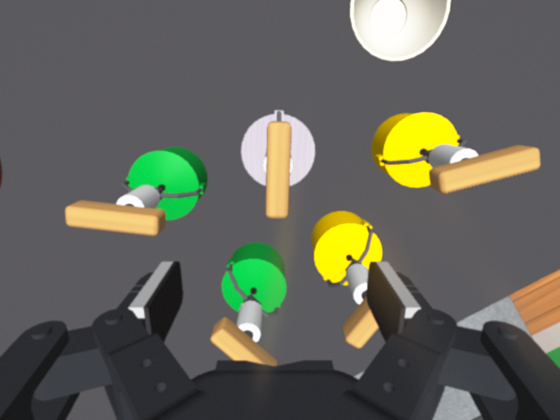

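```bash
python3 -c "
from h import *
c=load('w1');t=load('top0')
print(ext(c).round(2),c['mount'])
for p in((278,150),(278,170),(278,124),(279,215)):print(p,onz(c,*p,218),dp(c,*p), c['depth'][p[1],p[0]])
for p in((252,275),(167,183),(345,245),(420,150)):print(p,onz(c,*p,76))
for p in ((341,234),(168,239),(399,234)): print(dp(t,*p))
"
```

```text
[[ 8.2000e-01 -5.4000e-01 -1.7000e-01  4.9171e+02]
 [-5.7000e-01 -7.9000e-01 -2.3000e-01 -2.5020e+02]
 [-1.0000e-02  2.9000e-01 -9.6000e-01  5.0430e+02]
 [ 0.0000e+00  0.0000e+00  0.0000e+00  1.0000e+00]] [[-4.86590973e-04 -2.95873570e-01  9.55226985e-01 -1.68251419e+02]
 [ 9.99999653e-01 -7.90178825e-04  2.64646810e-04 -3.49192156e-01]
 [ 6.76498140e-04  9.55226783e-01  2.95873852e-01 -7.44798994e+01]
 [ 0.00000000e+00  0.00000000e+00  0.00000000e+00  1.00000000e+00]]
(278, 150) [ 472.04473713 -279.50606236  218.        ] [ 472.04347007 -279.50795062  217.98155514] 284.3146
(278, 170) [ 461.83434598 -294.3456807   218.        ] [ 461.68648037 -294.56417644  216.58309036] 290.92242
(278, 124) [ 484.78303734 -260.99242162  218.        ] [ 484.73034202 -261.07452523  215.82264411] 279.9299
(279, 215) [ 438.21763266 -330.33822479  218.        ] [ 438.22062499 -330.33374188  218.01601483] 301.87155
(252, 275) [ 324.47853732 -425.44425313   76.        ]
(167, 183) [ 310.88482896 -244.27212376   76.        ]
(345, 245) [ 464.66188269 -462.35292363   76.        ]
(420, 150) [ 617.22555286 -401.15310792   76.        ]
[ 457.90765637 -279.69620752  160.66194823]
[450.18932928 269.69365675   7.2736553 ]
[ 460.46813594 -473.86692261   78.51581371]
```

```bash
python3 -c "
from h import *
c=load('w1')
h=cv2.cvtColor(c['color'],cv2.COLOR_RGB2HSV);m=cv2.inRange(h,(8,70,90),(25,255,255))
z=np.zeros_like(m);z[100:230,255:305]=m[100:230,255:305]
v,u=np.nonzero(z);P=np.array([onz(c,a,b,217)[:2] for a,b in zip(u,v)],np.float32)
D=np.array([dp(c,a,b)[2] for a,b in zip(u,v)]);print(np.percentile(D,[5,25,50,90]))
r=cv2.minAreaRect(P);print(r)
k=D>210;r=cv2.minAreaRect(P[k]);print(r,P[k].mean(0))
go(r[0][0],r[0][1],199,0)
"
```

```text
[214.15151562 216.6640898  217.46458835 218.60931875]
((460.5927734375, -295.6374816894531), (89.61973571777344, 22.214149475097656), 53.51482391357422)
((460.9117431640625, -295.22039794921875), (88.4280014038086, 21.3397274017334), 54.84889221191406) [ 461.53857 -294.2047 ]
pos [ 448.4 -310.1  335.4] x [-0.004  0.012 -1.   ] yang -34.7 shift [136.5   3.2 -18.3] dyaw 0 t 1.825 F [-0.4  0.5 -0.7] w 85.1
```

Call:
servo_tool --pt "0 3 -18 0.5 70" --pt "30 0 -1 0 60" --pt "40 0 0 0 60" --pt "30 0 0 0 60" --pt "0 0 0 0 60"

```text
time_s: 2.45
position: [457.8, -300.8, 233.2]
tool_rot: [1.654, 0.858, -1.655]
ft_force: [0.6, 0.5, 0.8]
width: 59.8
```

```bash
python3 -c "
from h import *
cap('wrist','w2')
go(461,-295,199,0)"
```

```text
pos [ 458.8 -301.6  235.2] x [-0.003  0.007 -1.   ] yang -35.7 shift [36.2 -1.8 -6.5] dyaw 0 t 2.5 F [-0.  -0.2 -0.6] w 60.1
```

View pics/w2.png

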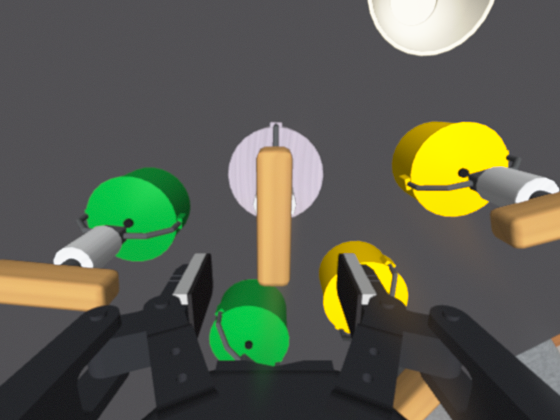

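```bash
python3 -c "
from h import *
c=load('w2')
h=cv2.cvtColor(c['color'],cv2.COLOR_RGB2HSV);m=cv2.inRange(h,(8,70,90),(25,255,255))
z=np.zeros_like(m);z[130:300,245:305]=m[130:300,245:305]
v,u=np.nonzero(z);P=np.array([onz(c,a,b,217)[:2] for a,b in zip(u,v)],np.float32)
D=np.array([dp(c,a,b)[2] for a,b in zip(u,v)])
k=D>210;r=cv2.minAreaRect(P[k]);print(r,np.median(D))
go(r[0][0],r[0][1],199,0)
"
```

```text
((461.126708984375, -295.0597839355469), (88.64187622070312, 21.413496017456055), 53.876224517822266) 217.46935795344774
pos [ 458.8 -301.6  235.2] x [-0.003  0.007 -1.   ] yang -35.7 shift [36.2 -1.7 -6.5] dyaw 0 t 2.5 F [-0.  -0.2 -0.6] w 60.1
```

The bar is centred between the fingers: bar at u=274, v 147–285, fingers at u≈190 and 356. It measures 89 x 21 mm with its top at 217.5, which agrees with the task's dimensions. Next I go down and close.

Call:
servo_tool --pt "18 -1 -6 0 60" --pt "18 -1 -1 0 60" --pt "0 0 0 0 60"

```text
time_s: 2.88
position: [462.5, -296.3, 200.4]
tool_rot: [1.655, 0.848, -1.651]
ft_force: [0.8, 0.4, 0.8]
width: 59.9
```

```bash
python3 -c "
from h import *
go(461,-295,199,0)"
```

```text
pos [ 462.5 -296.3  200.4] x [ 0.001  0.003 -1.   ] yang -35.8 shift [ 1.4 -2.  -0.1] dyaw 0 t 2.875 F [0.8 0.4 0.8] w 59.9
```

Call:
servo_tool --pt "1 -2 0 0 40" --pt "0 0 0 0 30" --pt "0 0 0 0 15" --pt "0 0 0 0 10" --pt "0 0 0 0 10" --pt "0 0 0 0 10" --squeeze 60

```text
time_s: 3.62
position: [462.1, -295.9, 201.6]
tool_rot: [1.655, 0.844, -1.648]
ft_force: [-0.7, -0.2, 0.5]
width: 10.1
```

```bash
python3 -c "
from h import *
cap('wrist','w3')
go(461,-295,199,0)"
```

```text
pos [ 462.1 -296.   201.7] x [ 0.004  0.    -1.   ] yang -35.7 shift [ 2.7 -1.5 -0.1] dyaw 0 t 3.675 F [-0.3 -0.5 -1.1] w 9.7
```

View pics/w3.png

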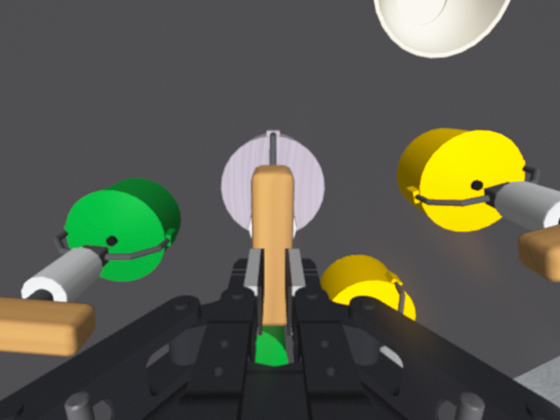

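```bash
python3 -c "
from h import *
c=load('w3');K=c['intrinsics'];iM=np.linalg.inv(c['mount'])
for p in((0,0,0),(14,0,0),(-5,0,0),(-5,11,0),(-5,5,0),(-18,0,45),(-18,0,-45)):
    q=K@(iM@[*p,1])[:3];print(p,(q[:2]/q[2]).round(),q[2].round())
for p in((273,200),(273,260),(276,300),(276,318),(258,270),(295,270),(255,300),(270,345)):
    print(p,c['depth'][p[1],p[0]],dp(c,*p).round(1))
im=c['color'][150:390,180:380,::-1];cv2.imwrite('pics/w3c.png',cv2.resize(im,None,fx=2.5,fy=2.5,interpolation=2))
"
```

```text
(0, 0, 0) [275. 242.] 183.0
(14, 0, 0) [275. 233.] 196.0
(-5, 0, 0) [275. 246.] 178.0
(-5, 11, 0) [294. 246.] 178.0
(-5, 5, 0) [284. 246.] 178.0
(-18, 0, 45) [275. 329.] 179.0
(-18, 0, -45) [275. 171.] 152.0
(273, 200) 157.9637 [ 478.8 -271.1  218.4]
(273, 260) 167.66556 [ 459.6 -297.7  218.3]
(276, 300) 175.01389 [ 446.7 -318.4  218.1]
(276, 318) 178.91531 [ 439.7 -328.1  217.7]
(258, 270) 130.90028 [ 462.2 -283.6  252.8]
(295, 270) 130.73492 [ 474.5 -292.4  253. ]
(255, 300) 118.72936 [ 459.  -287.1  266.9]
(270, 345) 360.96307 [ 351.1 -442.2   71.5]
```

View pics/w3c.png

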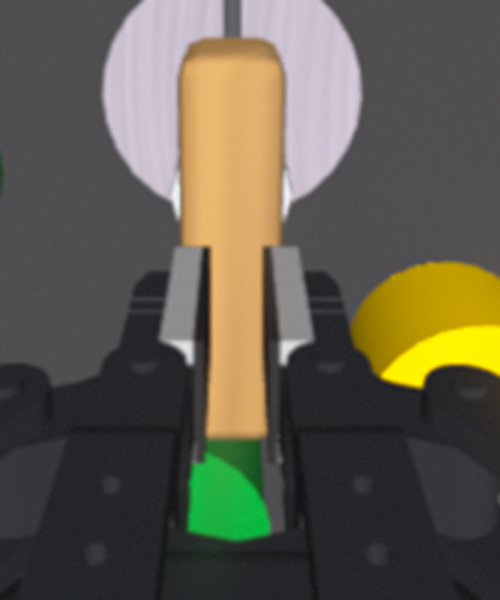

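```bash
python3 -c "
from h import *
c=load('w3');iT=np.linalg.inv(ext(c));M=np.array(c['mount'])
K=np.linalg.inv(c['intrinsics'])
def tool(u,v): return ((M@np.r_[K@[u,v,1]*c['depth'][v,u],1])[:3]).round(1)
for v in range(244,330,6):
  print(v,[ (u,tool(u,v).tolist()) for u in(252,256,260,264,268)])
c=load('w2');print('open')
for v in range(250,330,8):
  print(v,[ (u,((M@np.r_[K@[u,v,1]*c['depth'][v,u],1])[:3]).round(1).tolist()) for u in(185,190,195,200,205)])
"
```

```text
244 [(252, [-11.7, -12.1, -4.1]), (256, [-15.3, -9.8, -5.7]), (260, [-15.9, -7.7, -5.9]), (264, [-16.4, -5.6, -6.2]), (268, [-16.4, -3.5, -6.2])]
250 [(252, [-32.0, -10.7, -10.1]), (256, [-31.6, -8.8, -9.9]), (260, [-31.6, -7.0, -10.0]), (264, [-28.2, -5.2, -8.4]), (268, [-15.7, -3.5, -2.4])]
256 [(252, [-38.1, -10.3, -10.1]), (256, [-38.4, -8.5, -10.2]), (260, [-37.7, -6.7, -9.9]), (264, [-30.0, -5.2, -6.1]), (268, [-16.4, -3.5, 0.7])]
262 [(252, [-43.5, -9.9, -9.9]), (256, [-43.9, -8.2, -10.1]), (260, [-44.9, -6.4, -10.6]), (264, [-31.3, -5.2, -3.5]), (268, [-168.3, -0.3, -74.5])]
268 [(252, [-49.4, -9.5, -10.2]), (256, [-49.5, -7.9, -10.2]), (260, [-49.2, -6.2, -10.0]), (264, [-31.9, -5.2, -0.7]), (268, [-16.8, -3.6, 7.5])]
274 [(252, [-54.3, -9.2, -10.1]), (256, [-53.1, -7.7, -9.4]), (260, [-53.8, -6.0, -9.8]), (264, [-33.3, -5.1, 1.7]), (268, [-16.0, -3.6, 11.5])]
280 [(252, [-59.1, -8.9, -10.3]), (256, [-58.3, -7.4, -9.8]), (260, [-58.7, -5.8, -10.0]), (264, [-33.7, -5.2, 4.7]), (268, [-17.4, -3.6, 14.3])]
286 [(252, [-63.6, -8.6, -10.4]), (256, [-62.5, -7.2, -9.7]), (260, [-62
[... 1912 characters left out ...]
7, -30.9, -10.6]), (195, [-63.1, -30.1, -8.4]), (200, [-56.0, -30.1, -3.9]), (205, [-47.3, -30.2, 1.6])]
298 [(185, [-68.0, -32.6, -8.2]), (190, [-68.9, -30.5, -8.7]), (195, [-62.6, -30.5, -4.6]), (200, [-55.9, -30.4, -0.1]), (205, [-49.0, -30.1, 4.4])]
306 [(185, [-69.9, -32.2, -6.1]), (190, [-67.9, -31.0, -4.8]), (195, [-64.5, -30.2, -2.4]), (200, [-56.8, -30.4, 3.0]), (205, [-49.2, -30.3, 8.3])]
314 [(185, [-81.5, -28.7, -11.2]), (190, [-68.4, -31.2, -1.7]), (195, [-65.9, -30.1, 0.2]), (200, [-58.1, -30.3, 5.9]), (205, [-50.4, -30.2, 11.5])]
322 [(185, [-85.5, -27.6, -11.3]), (190, [-68.2, -31.5, 2.0]), (195, [-66.4, -30.2, 3.3]), (200, [-59.6, -30.2, 8.5]), (205, [234.2, -103.4, 232.9])]
```

The pads read 10 mm apart and sit above the bar. In wrist depth the real fingertips lie at tool x≈-30, not +14 as `tip_reach` says, so they are at z≈232, over the bar's top at 218. Nothing was touched. I'll trust the measured geometry, which puts the true grasp point at tool x≈-49, so the TCP has to go to z≈155. Before that I'll check with the scene camera.

Call:
servo_tool --pt "0 -1 0 0 55" --pt "0 0 0 0 55" --pt "0 0 0 0 55"

```text
time_s: 4.05
position: [461.2, -295.3, 201.6]
tool_rot: [1.655, 0.845, -1.648]
ft_force: [-0.7, 0.2, 0.7]
width: 54.7
```

```bash
python3 -c "
from h import *
c=cap('scene','s1')
go(461,-295,155,0)
im=c['color'][60:220,150:330,::-1];cv2.imwrite('pics/s1c.png',cv2.resize(im,None,fx=3.6,fy=3.6,interpolation=2))
"
```

```text
pos [ 461.2 -295.3  201.6] x [ 0.004  0.    -1.   ] yang -35.7 shift [46.6 -0.4 -0. ] dyaw 0 t 4.1 F [-0.6 -0.3 -0.9] w 54.9
```

View pics/s1c.png

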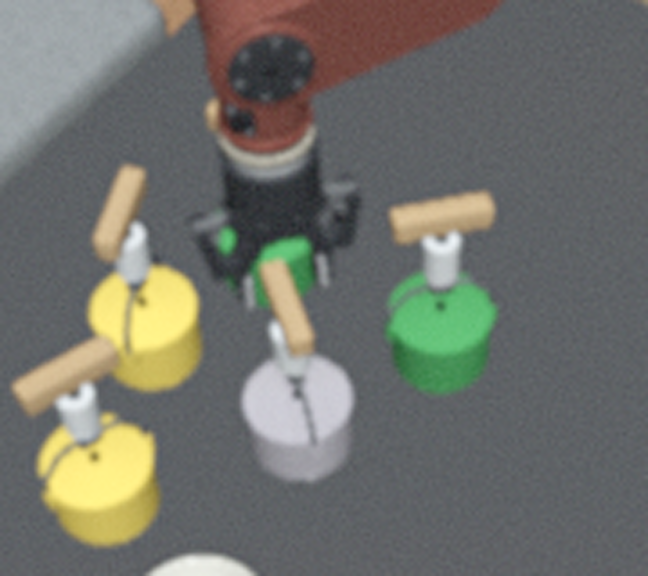

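```bash
python3 -c "
from h import *
c=load('s1')
for z in(187,218,237,250):print(z,onz(c,229.2,142,z))
print('handle centre 218',onz(c,150+287/3.6,60+303/3.6,218))
for p in((218,142),(219,143),(239,137),(239,138),(238,136)):print(dp(c,*p).round(0))
"
```

```text
187 [ 437.48889634 -312.2923186   187.        ]
218 [ 455.83866395 -295.5790426   218.        ]
237 [ 467.08529571 -285.33542183  237.        ]
250 [ 474.78035955 -278.32662867  250.        ]
handle centre 218 [ 461.59967466 -289.23142975  218.        ]
[ 489. -310.  243.]
[ 491. -304.  244.]
[ 439. -269.  244.]
[ 439. -270.  238.]
[ 440. -271.  248.]
```

The scene depth independently puts the fingertips at z≈240, straddling the bar, which agrees with the wrist view. I'll descend 46 mm in steps.

Call:
servo_tool --pt "15 0 0 0 55" --pt "15 0 0 0 55" --pt "16 0 0 0 55" --pt "0 0 0 0 55"

```text
time_s: 4.6
position: [460.3, -294.4, 150.6]
tool_rot: [1.655, 0.848, -1.65]
ft_force: [-0.4, 0.1, 0.0]
width: 55.5
```

```bash
python3 -c "
from h import *
go(461,-295,155,0)
cap('wrist','w4')
"
```

```text
pos [ 460.3 -294.4  150.6] x [ 0.002  0.002 -1.   ] yang -35.7 shift [-4.4  0.9  0.1] dyaw 0 t 4.6 F [-0.4  0.1  0. ] w 55.5
```

View pics/w4.png

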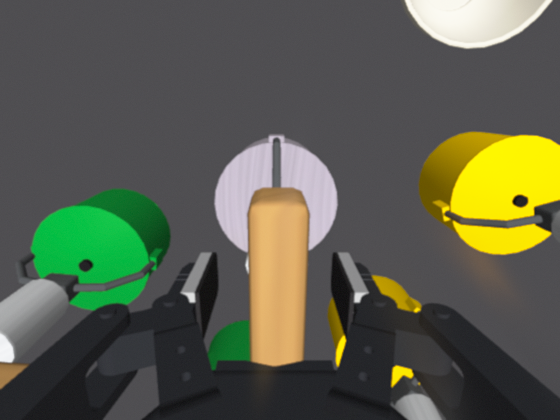

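The bar now lies between the pads: u 249–307, with pads at 203 and 344. Close.

Call:
servo_tool --pt "-3 1 0 0 40" --pt "0 0 0 0 25" --pt "0 0 0 0 12" --pt "0 0 0 0 12" --pt "0 0 0 0 12" --squeeze 60

```text
time_s: 5.28
position: [461.6, -295.6, 155.8]
tool_rot: [1.655, 0.846, -1.649]
ft_force: [-0.2, 0.6, -1.1]
width: 21.2
```

```bash
python3 -c "
from h import *
go(461,-295,155,0)
cap('wrist','w5')
"
```

```text
pos [ 461.6 -295.6  155.8] x [ 0.003  0.001 -1.   ] yang -35.7 shift [ 0.8 -0.9 -0.1] dyaw 0 t 5.275 F [-0.2  0.6 -1.1] w 21.2
```

View pics/w5.png

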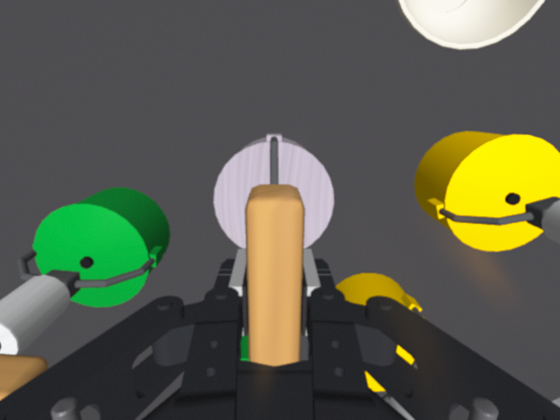

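Gripped: width is 21.2 on the bar and the pads are flush. Now a slow lift.

Call:
servo_tool --pt "-6 0 0 0 12" --pt "-6 0 0 0 12" --pt "-6 0 0 0 12" --pt "-6 0 0 0 12" --pt "-6 0 0 0 12" --pt "-6 0 0 0 12" --pt "-6 0 0 0 12" --pt "0 0 0 0 12" --squeeze 80

```text
time_s: 6.32
position: [460.3, -294.4, 197.6]
tool_rot: [1.655, 0.85, -1.651]
ft_force: [-0.0, -0.9, -6.1]
width: 21.3
```

```bash
python3 -c "
from h import *
go(461,-295,155,0)
cap('wrist','w6')
"
```

```text
pos [ 460.3 -294.4  197.6] x [ 0.     0.004 -1.   ] yang -35.7 shift [42.6  1.   0.2] dyaw 0 t 6.325 F [-0.  -0.9 -6.1] w 21.3
```

View pics/w6.png

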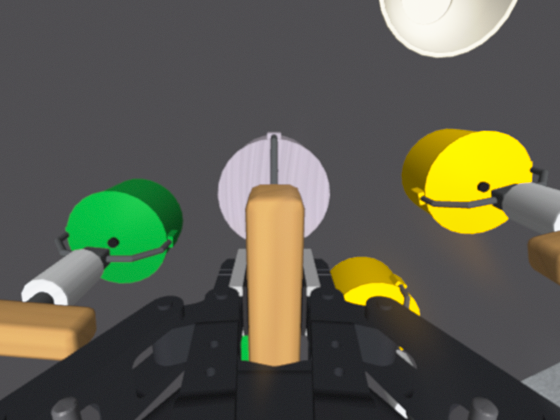

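```bash
cat >> h.py <<'E'
def lid(c,pts=((250,165),(295,165),(245,190),(300,190),(250,210))):
    return [round(float(np.median([dp(c,u+i,v+j)[2] for i in range(-2,3) for j in range(-2,3)])),1) for u,v in pts]
E
python3 -c "
from h import *
print(lid(load('w5')),lid(load('w6')))"
```

```text
[72.7, 72.8, 74.6, 75.5, 216.6] [93.7, 93.5, 95.4, 95.6, 258.5]
```

The lid rose from 74 to 94.5, so the pot is 21 mm clear with the spring drawn out about 21 mm. I'll go up another 15 mm, then hold.

Call:
servo_tool --pt "-5 0 0 0 12" --pt "-5 0 0 0 12" --pt "-5 0 0 0 12" --pt "0 0 0 0 12" --pt "0 0 0 0 12" --pt "0 0 0 0 12"

```text
time_s: 7.12
position: [459.8, -294.1, 212.8]
tool_rot: [1.654, 0.852, -1.652]
ft_force: [0.3, -0.7, -5.4]
width: 21.1
```

```bash
python3 -c "
from h import *
go(461,-295,155,0)
print(lid(cap('wrist','w7')))
"
```

```text
pos [ 459.8 -294.1  212.8] x [-0.001  0.005 -1.   ] yang -35.7 shift [57.8  1.8  0.2] dyaw 0 t 7.125 F [ 0.3 -0.7 -5.4] w 21.1
[107.8, 108.1, 109.6, 109.5, 273.5]
```

Call:
servo_tool --pt "0 0 0 0 12" --pt "0 0 0 0 12" --pt "0 0 0 0 12" --pt "0 0 0 0 12" --pt "0 0 0 0 12" --pt "0 0 0 0 12" --pt "0 0 0 0 12" --pt "0 0 0 0 12" --pt "0 0 0 0 12" --pt "0 0 0 0 12" --pt "0 0 0 0 12" --pt "0 0 0 0 12" --pt "0 0 0 0 12" --pt "0 0 0 0 12" --pt "0 0 0 0 12" --pt "0 0 0 0 12" --pt "0 0 0 0 12" --pt "0 0 0 0 12" --pt "0 0 0 0 12" --pt "0 0 0 0 12"

```text
time_s: 9.68
position: [459.5, -293.8, 212.2]
tool_rot: [1.654, 0.853, -1.653]
ft_force: [-0.3, 0.1, -6.6]
width: 21.0
```

```bash
python3 -c "
from h import *
go(452,271,240,0)
print(lid(cap('wrist','w8')), bot.state()['joint_pos'])
"
```

```text
pos [ 459.5 -293.8  212.2] x [-0.002  0.005 -1.   ] yang -35.7 shift [ -24.7 -336.2 -454.1] dyaw 0 t 9.675 F [-0.3  0.1 -6.6] w 21.0
[107.3, 107.0, 108.6, 109.3, 273.1] [-0.69930814  0.04539754  1.79175087  0.00298929  1.30960685 -0.07630943]
```

I held for 2.5 s with the pot about 35 mm clear, and the z drift was 0.6 mm. Now the carry to the mat.

Call:
servo_tool --pt "-8 0 0 0 12" --pt "-8 -6 -8 0 12" --pt "-4 -11 -14 0 12" --pt "0 -15 -20 0 12" --pt "0 -15 -20 0 12" --pt "0 -15 -20 0 12" --pt "0 -15 -20 0 12" --pt "0 -15 -20 0 12" --pt "0 -15 -20 0 12" --pt "0 -15 -20 0 12" --pt "0 -15 -20 0 12" --pt "0 -15 -20 0 12" --pt "0 -10 -14 0 12" --pt "0 -5 -7 0 12" --pt "0 0 0 0 12"

```text
time_s: 11.6
position: [449.3, 8.2, 241.8]
tool_rot: [1.658, 0.86, -1.64]
ft_force: [-0.7, -1.0, -5.6]
width: 21.2
```

```bash
python3 -c "
from h import *
go(452,271,230,0)
print(bot.state()['joint_pos'].round(2))
print(lid(cap('wrist','w9')))
"
```

```text
pos [449.3   8.2 241.8] x [ 0.005  0.011 -1.   ] yang -35.3 shift [  14.7 -149.6 -215.9] dyaw 0 t 11.6 F [-0.7 -1.  -5.6] w 21.2
[-0.15 -0.21  1.97  0.01  1.37  0.47]
[136.9, 136.9, 138.3, 138.7, 302.6]
```

View pics/w9.png

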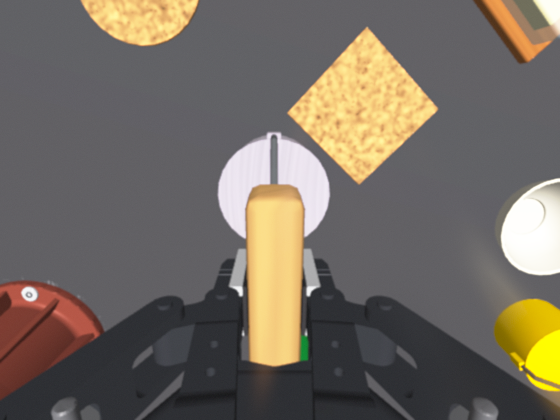

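Call:
servo_tool --pt "0 -6 -8 0 12" --pt "0 -11 -15 0 12" --pt "0 -15 -22 0 12" --pt "0 -15 -22 0 12" --pt "0 -15 -22 0 12" --pt "0 -15 -22 0 12" --pt "0 -15 -22 0 12" --pt "0 -15 -22 0 12" --pt "0 -14 -20 0 12" --pt "0 -9 -14 0 12" --pt "0 -5 -7 0 12" --pt "0 0 0 0 12" --pt "0 0 0 0 12"

```text
time_s: 13.28
position: [455.0, 250.8, 243.5]
tool_rot: [1.664, 0.85, -1.652]
ft_force: [0.8, -0.1, -5.7]
width: 21.0
```

```bash
python3 -c "
from h import *
go(452,271,230,0)
print(bot.state()['joint_pos'].round(2))
print(lid(cap('wrist','w10')));cap('scene','s10');cap('top','t10')
"
```

```text
pos [455.  250.8 243.5] x [ 0.003  0.009 -1.   ] yang -36.1 shift [ 13.6 -14.3 -14.4] dyaw 0 t 13.275 F [ 0.8 -0.1 -5.7] w 21.0
[ 0.36 -0.05  1.82  0.01  1.36  0.99]
[138.8, 138.4, 140.2, 140.3, 304.8]
```

View pics/w10.png

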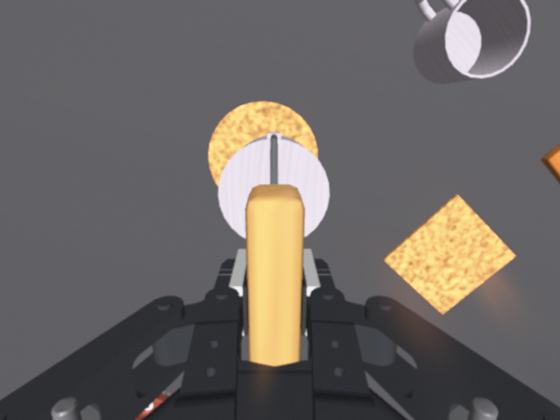

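View pics/s10.png

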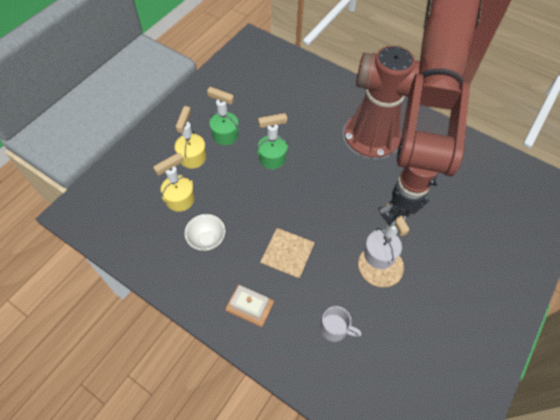

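```bash
cat > m.py <<'E'
from h import *
from scipy.optimize import least_squares
def circ(P,r=None):
    P=np.asarray(P)
    f=lambda q:np.hypot(*(P-q[:2]).T)-(q[2] if r is None else r)
    o=least_squares(f,[*P.mean(0),50 if r is None else r][:3 if r is None else 2],loss='soft_l1');return o.x.round(1),np.abs(o.fun).mean().round(2)
def edge(c,mask,z,sel):
    ct=max(cv2.findContours(mask,cv2.RETR_EXTERNAL,cv2.CHAIN_APPROX_NONE)[0],key=cv2.contourArea)[:,0]
    return [onz(c,u,v,z)[:2] for u,v in ct if sel(u,v)]
def lidc(c,z):
    h=cv2.cvtColor(c['color'],cv2.COLOR_RGB2HSV);m=cv2.inRange(h,(115,8,110),(160,70,255));m[250:]=0;m[:,:200]=0;m[:,350:]=0
    m=cv2.morphologyEx(m,cv2.MORPH_OPEN,np.ones((3,3)))
    return circ(edge(c,m,z,lambda u,v:145<v<225 and not 240<u<310))
def matc(c,box,sel):
    h=cv2.cvtColor(c['color'],cv2.COLOR_RGB2HSV);m=cv2.inRange(h,(8,60,60),(30,255,255));x0,y0,x1,y1=box
    k=np.zeros_like(m);k[y0:y1,x0:x1]=m[y0:y1,x0:x1]
    k=cv2.morphologyEx(k,cv2.MORPH_CLOSE,np.ones((5,5)))
    return circ(edge(c,k,6,sel))
E
python3 - <<'E'
from m import *
for t,z in(('w5',76),('w8',110),('w10',141)):
    c=load(t);R=cv2.Rodrigues(c['st']['tool_rot'])[0]
    q=lidc(c,z);print(t,q,'tcp',c['st']['position'].round(1), 'tool off',(R.T@(np.r_[q[0][:2],0]-np.r_[c['st']['position'][:2],0])).round(1))
print(matc(load('w10'),(195,90,335,185),lambda u,v:v<135 or u<216))
print(matc(load('scene0'),(340,230,420,300),lambda u,v:True),matc(load('top0'),(135,205,205,275),lambda u,v:True))
E
```

```text
w5 (array([ 461.2, -294.9,   48.9]), np.float64(0.2)) tcp [ 461.6 -295.6  155.8] tool off [-0.  -0.7 -0.3]
w8 (array([ 458.5, -292.7,   49. ]), np.float64(0.22)) tcp [ 459.5 -293.8  212.2] tool off [ 0.  -1.5 -0.3]
w10 (array([453.6, 249.8,  49.7]), np.float64(0.45)) tcp [455.  250.8 243.5] tool off [-0.  -0.5  1.6]
(array([449.8, 270.3,  69.9]), np.float64(3.61))
(array([449. , 271.6,  70.3]), np.float64(0.86)) (array([452.6, 270.5,  70.4]), np.float64(0.76))
```

Call:
servo_tool --pt "0 -6 -6 0 12" --pt "5 -6 -7 0 12" --pt "10 -2 -2 0 12" --pt "10 0 0 0 12" --pt "10 0 0 0 12" --pt "5 0 0 0 12" --pt "0 0 0 0 12" --pt "0 0 0 0 12"

```text
time_s: 14.42
position: [451.9, 272.2, 199.7]
tool_rot: [1.663, 0.85, -1.654]
ft_force: [-0.4, -0.3, -6.6]
width: 21.2
```

Run:
```python
from m import *
go(452.4,272,183,0)
c=cap('wrist','w11');l=lid(c);print(l);z=np.mean(l[:4])+1.5;print(lidc(c,z))
print(matc(c,(180,90,370,200),lambda u,v:v<130))
```

```text
pos [451.9 272.2 199.7] x [ 0.001  0.009 -1.   ] yang -36.1 shift [16.7  0.6 -0. ] dyaw 0 t 14.425 F [-0.4 -0.3 -6.6] w 21.2
[95.4, 94.8, 97.1, 97.2, 260.6]
(array([446., 278.,  42.]), np.float64(1.63))
(array([449.7, 270.1,  70.4]), np.float64(0.26))
```

View pics/w11.png

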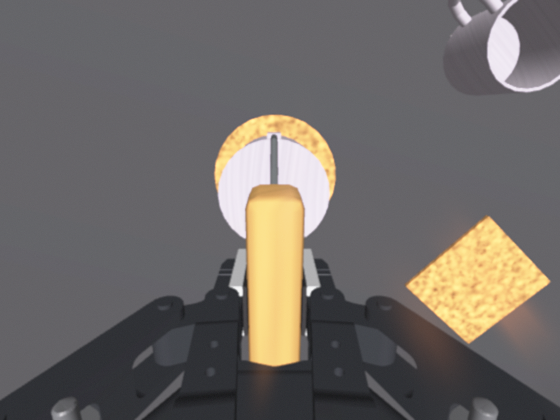

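The pot is centred over the mat: the mat by wrist camera is (449.7, 270.1) and the pot is about (451, 272). Lower gently until it touches.

Call:
servo_tool --pt "6 0 1 0 12" --pt "5 0 0 0 12" --pt "4 0 0 0 12" --pt "4 0 0 0 12" --pt "4 0 0 0 12" --pt "4 0 0 0 12" --pt "0 0 0 0 12"

```text
time_s: 15.35
position: [452.4, 272.2, 173.0]
tool_rot: [1.666, 0.849, -1.652]
ft_force: [-0.4, 0.7, -3.0]
width: 20.9
```

Run:
```python
from m import *
go(451.5,271.5,163.5,0)
c=cap('wrist','w12');l=lid(c);print(l)
```

```text
pos [452.4 272.2 173. ] x [ 0.004  0.01  -1.   ] yang -36.1 shift [ 9.5 -0.3  1.2] dyaw 0 t 15.35 F [-0.4  0.7 -3. ] w 20.9
[79.3, 79.3, 81.2, 81.4, 233.8]
```

Call:
servo_tool --pt "4 0 0 0 12" --pt "3 0 0 0 12" --pt "2 0 0 0 12" --pt "0 0 0 0 12" --pt "0 0 0 0 12"

```text
time_s: 16.02
position: [452.7, 272.4, 165.0]
tool_rot: [1.667, 0.849, -1.651]
ft_force: [-1.2, 0.0, -2.8]
width: 21.0
```

Run:
```python
from m import *
go(451.5,271.5,162.5,0)
c=cap('wrist','w13');l=lid(c);print(l)
s=cap('scene','s13');cv2.imwrite('pics/s13c.png',cv2.resize(s['color'][170:330,320:460,::-1],None,fx=3.6,fy=3.6,interpolation=2))
```

```text
pos [452.7 272.4 165. ] x [ 0.004  0.01  -1.   ] yang -36.1 shift [ 2.5 -0.4  1.5] dyaw 0 t 16.025 F [-1.2  0.  -2.8] w 21.0
[79.1, 79.1, 81.2, 81.1, 226.2]
```

View pics/s13c.png

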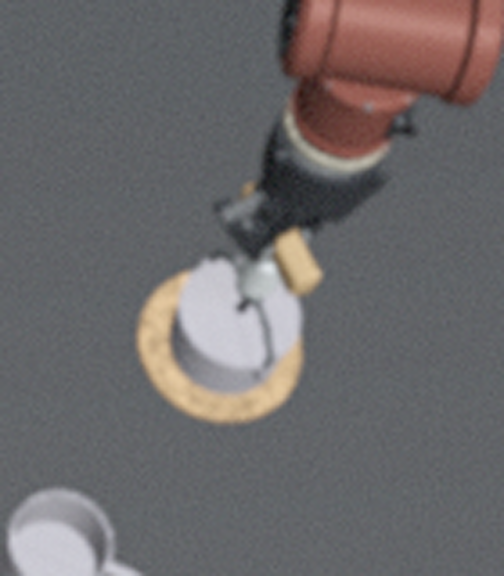

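The pot stands upright on the mat, wholly within its rim. About 3 mm of spring remains; take that out, then release.

Call:
servo_tool --pt "2 0 0 0 12" --pt "1 0 0 0 12" --pt "0 0 0 0 12" --pt "0 0 0 0 12"

```text
time_s: 16.62
position: [452.7, 272.5, 162.2]
tool_rot: [1.667, 0.85, -1.651]
ft_force: [-1.8, 0.8, -1.0]
width: 20.9
```

Call:
servo_tool --pt "0 0 0 0 28" --pt "0 0 0 0 36" --pt "0 0 0 0 50" --pt "0 0 0 0 60" --pt "0 0 0 0 60"

```text
time_s: 17.25
position: [456.3, 273.8, 164.7]
tool_rot: [1.675, 0.849, -1.642]
ft_force: [0.6, 0.0, -0.2]
width: 59.7
```

Run:
```python
from m import *
go(451.5,271.5,162.5,0)
c=cap('wrist','w14');l=lid(c);print(l)
```

```text
pos [456.3 273.8 164.7] x [ 0.013  0.014 -1.   ] yang -36.2 shift [ 2.1 -2.6  4.7] dyaw 0 t 17.25 F [ 0.6  0.  -0.2] w 59.7
[78.4, 77.9, 81.7, 80.2, 223.3]
```

View pics/w14.png

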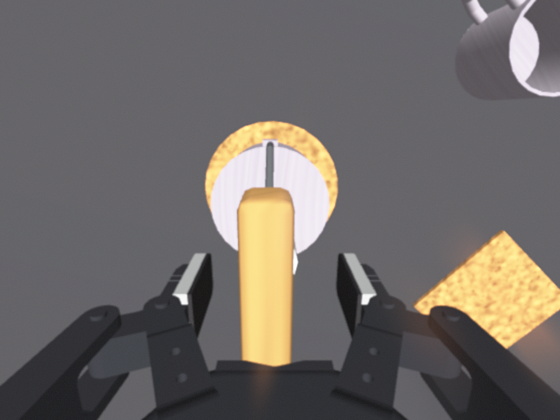

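Released: both pads are clear of the bar (bar u 238–293, pads 205 and 342). Withdraw straight up, then look from all views.

Call:
servo_tool --pt "-10 -1 0 0 65" --pt "-25 0 0 0 80" --pt "-40 0 0 0 85" --pt "-50 0 0 0 85" --pt "-30 0 0 0 85" --pt "0 0 40 0 85" --pt "0 0 40 0 85" --pt "0 0 40 0 85" --pt "0 0 20 0 85" --pt "0 0 0 0 85"

```text
time_s: 18.55
position: [369.3, 156.9, 329.5]
tool_rot: [1.683, 0.847, -1.631]
ft_force: [-0.3, -0.0, 0.0]
width: 85.1
```

Run:
```python
from m import *
go(451.5,271.5,162.5,0)
c=cap('wrist','w15');s=cap('scene','s15');t=cap('top','t15')
cv2.imwrite('pics/e15.png',np.hstack([cv2.resize(s['color'][200:320,320:460,::-1],(400,343)),cv2.resize(t['color'][180:300,100:240,::-1],(400,343))]))
```

```text
pos [369.3 156.9 329.5] x [ 0.023  0.016 -1.   ] yang -36.1 shift [ 170.7   -2.6 -136.6] dyaw 0 t 18.55 F [-0.3 -0.   0. ] w 85.1
```

View pics/w15.png

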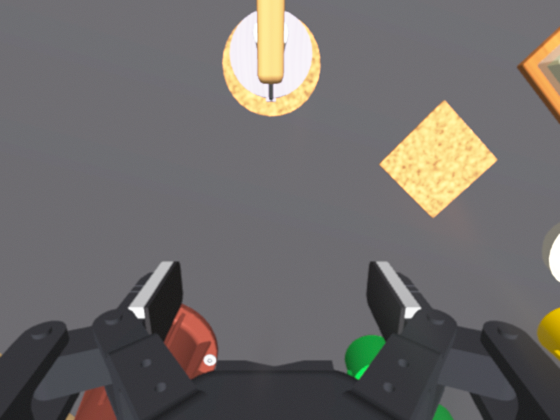

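View pics/e15.png

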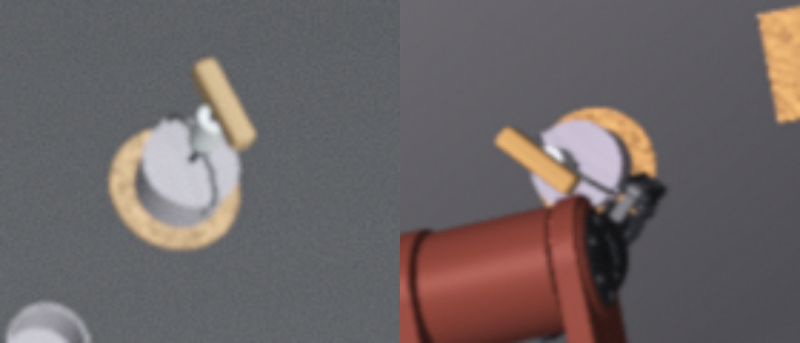

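View pics/s15.png

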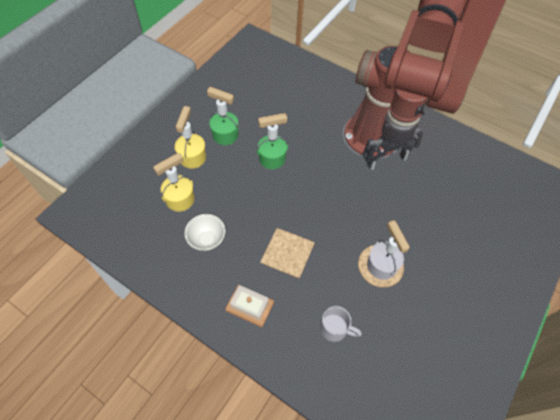

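Run:
```python
from m import *
c=load('w15');s=load('s15')
h=cv2.cvtColor(c['color'],cv2.COLOR_RGB2HSV);m=cv2.inRange(h,(115,8,110),(160,70,255));m[110:]=0;m[:,:215]=0;m[:,330:]=0
print('lid w',circ(edge(c,m,82,lambda u,v:v<98 and not 252<u<290 and v>12)))
h=cv2.cvtColor(s['color'],cv2.COLOR_RGB2HSV);m=cv2.inRange(h,(8,60,90),(25,255,255));k=0*m;k[215:255,388:415]=m[215:255,388:415]
v,u=np.nonzero(k);print('handle s',onz(s,u.mean(),v.mean(),214), dp(s,387,257))
print('mat w',matc(c,(200,5,340,120),lambda u,v:v>85 or (v>50 and (u<228 or u>312))))
for u,v in((245,40),(295,40),(245,70),(295,70)):print(dp(c,u,v).round(1))
```

```text
lid w (array([464.5, 252. ,  47.8]), np.float64(5.95))
handle s [448.83401782 274.99319257 214.        ] [453.05975288 277.16151916  82.11126186]
mat w (array([450.7, 271. ,  70.2]), np.float64(6.28))
[435.  302.6  78.5]
[483.  267.1  80.6]
[414.7 276.3  77.2]
[464.3 240.1  78.2]
```

Run:
```python
from m import *
c=load('w15')
P=[onz(c,u,v,82)[:2] for u,v in((230,53),(312,53),(247,90),(297,90),(239,25),(305,27),(252,14),(287,12))]
print(circ(P,50))
Q=[onz(c,u,v,6)[:2] for u,v in((223,63),(320,62),(272,115),(233,95),(311,95))]
print(circ(Q,70))
```

```text
(array([450.2, 269.8]), np.float64(0.37))
(array([451., 270.]), np.float64(0.57))
```

The pot centre is (450, 270) and the mat centre (451, 270), so they are concentric within about 1 mm. The robot is well clear, so I'm handing in.

```bash
python3 -c "
from station import bot
print(bot.finish_job())"
```

```text
the job is handed in; nothing more can be done
None
```

The job is done and handed in at about 18.6 s. I gripped the grey steel pot's scale by its wooden bar and lifted until the pot hung about 35 mm clear. I held it there for 2.5 s with about 0.6 mm drift, then set it upright on the round mat. I let go once the spring was slack.

**Last checks:**
- **Placement:** the pot centre is at about (450, 270) and the mat centre at about (451, 270). The pot is wholly on the mat.
- **Height:** the lid sits 6 mm higher than at the start, which matches the mat's thickness.
- **Surroundings:** the other items look unmoved in the scene view, and the gripper is well away from everything.

**Weight:** the spring drew out about 21 mm, which is roughly 4.6 N. The wrist force read 5.4–6.6 N, with about 1 N of noise.

**What disagreed or failed:**
- **Fingertip position:** the real fingertips stand about 44 mm farther back than `tip_reach` and the stated tool point say. My first close passed above the bar without touching it. Wrist and scene depth both confirmed the offset, and I grasped 46 mm lower.
- **Circle fits:** two automatic circle fits on the last wrist picture were poor, with 6 mm residuals. I replaced them with edge points picked by hand, which fitted to about 0.5 mm.

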